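# Log the start-up on the push-button markers

### The job

Log the start-up of the bench on the push-button markers: with a fingertip lightly press down the blue key (water bath), then the yellow key (stirrer), then the green key (chiller), in that order; each key stays down by itself once pressed about half-way, so do not ram it onto its stop. Only touch, do not grasp or lift: the markers stay standing where they are, and the red fault key and the glassware behind are left alone.

Things in the scene. Friction and masses are not known exactly. Their poses are not given: they have to be found in the camera images.
- marker_blue: loose round push-to-log marker with a blue key: white puck 60 mm in diameter and 24 mm high on a rubber foot, about 0.27 kg, standing on the worktop; origin at the centre of its underside, z up
- blue_top (a point): centre of the top face of the blue key, a flat round key 36 mm in diameter in the middle of its marker; 40 mm above the worktop when up, 26 mm when fully down; moves with the key
- blue_key (a joint): depth of the blue key in m: 0 up (as it starts), 0.014 fully down, still 2 mm above the puck; counts as pressed beyond 0.005. It yields to about 3.5 N at first and 6 N near the bottom, where it meets a hard stop, and stays where it is pushed
- marker_yellow: loose round push-to-log marker with a yellow key: white puck 60 mm in diameter and 24 mm high on a rubber foot, about 0.27 kg, standing on the worktop; origin at the centre of its underside, z up
- yellow_top (a point): centre of the top face of the yellow key, a flat round key 36 mm in diameter in the middle of its marker; 40 mm above the worktop when up, 26 mm when fully down; moves with the key
- yellow_key (a joint): depth of the yellow key in m: 0 up (as it starts), 0.014 fully down, still 2 mm above the puck; counts as pressed beyond 0.005. It yields to about 3.5 N at first and 6 N near the bottom, where it meets a hard stop, and stays where it is pushed
- marker_green: loose round push-to-log marker with a green key: white puck 60 mm in diameter and 24 mm high on a rubber foot, about 0.27 kg, standing on the worktop; origin at the centre of its underside, z up
- green_top (a point): centre of the top face of the green key, a flat round key 36 mm in diameter in the middle of its marker; 40 mm above the worktop when up, 26 mm when fully down; moves with the key
- green_key (a joint): depth of the green key in m: 0 up (as it starts), 0.014 fully down, still 2 mm above the puck; counts as pressed beyond 0.005. It yields to about 3.5 N at first and 6 N near the bottom, where it meets a hard stop, and stays where it is pushed
- marker_red: loose round push-to-log marker with a red key: white puck 60 mm in diameter and 24 mm high on a rubber foot, about 0.27 kg, standing on the worktop; origin at the centre of its underside, z up
- red_top (a point): centre of the top face of the red key, a flat round key 36 mm in diameter in the middle of its marker; 40 mm above the worktop when up, 26 mm when fully down; moves with the key
- red_key (a joint): depth of the red key in m: 0 up (as it starts), 0.014 fully down, still 2 mm above the puck; counts as pressed beyond 0.005. It yields to about 3.5 N at first and 6 N near the bottom, where it meets a hard stop, and stays where it is pushed
- beaker: empty clear glass beaker, 72 mm wide, 93 mm high, standing loose behind the markers, to be left alone; origin at the centre of its underside
- amber_bottle: small amber bottle with a red cap, 45 mm wide, 95 mm high, standing loose behind the markers, to be left alone; origin at the centre of its underside
- vial: small clear vial with a white cap, 22 mm wide, 52 mm high, standing loose behind the markers, to be left alone; origin at the centre of its underside
- dish: glass petri dish, 60 mm wide, 13 mm high, standing loose behind the markers, to be left alone; origin at the centre of its underside
- chiller_corner (a point): foot of the chiller's front left corner (the one nearest the markers), on the worktop; the chiller is a fixed tall beige box, 340 mm high and 375 mm over its handles, that runs from there about 310 mm to the right and 520 mm away from the robot; bring the arm in well clear of it
- bath_corner (a point): foot of the water bath's front right corner (the one nearest the markers), on the worktop; the bath is a fixed grey box, 335 mm high, that runs from there 320 mm to the left and 338 mm away from the robot
- stir_beaker_foot (a point): centre, on the worktop, of the fixed large glass beaker under the overhead stirrer, behind the markers: 113 mm wide, 164 mm high, the stirrer's thin shaft rising from it

How it is judged:
By the outcome, as a careful person would: the job done as asked, in the order asked, and still so for the second after the job is handed in, with the robot touching nothing.
It also fails if it takes over 48 s, if anything falls off the work surface, if the arm or the gripper's body presses on something with over 40 N, if the wrist force passes 120 N, or if a joint passes its speed limit or range.

### The arm

A 6-joint arm with a two-finger parallel gripper is mounted at the origin on a cart in front of the work surface, level with it; the furniture and walls round the work are solid. World frame = base frame: x ahead of the robot, y to its left, z up, the work surface at z = 0. Lengths are in mm, angles in rad, forces in N, time in s.
With the tool pointing down it reaches from about 250 to 775 mm from the base axis. Payload 4 kg.
Tool frame: the origin (TCP) lies on the mounting face of the last link; the fingertips stand 199 mm ahead of it and the grasp point (between the pads) lies 180 mm ahead of it (env.tips_ahead is the distance from the TCP to the fingertips, in mm); z points along the fingers, y is the direction in which the jaws open and shut (so a half turn about z gives the same grasp; the last joint's range is limited). The gripper opens to 94 mm and grips with 3 to 60 N. Pads are 16 mm wide; open, the fingers measure 119 mm over their backs; the gripper's body (75 mm by 177 mm) begins 78 mm behind the grasp point.
Start: joints at [1.051, 0.087, 1.371, -0, 1.684, -0.103], TCP at [222.662, 502.913, 404.706] pointing down, gripper open.
Joint ranges: [-3.1, 3.1], [-0.76, 2.03], [0.27, 2.55], [-1.08, 4.22], [0.17, 2.65], [-2.57, 2.57]. Speed limits (rad/s): [2.79, 2.79, 3.14, 3.14, 3.14, 3.14].

### API

Orientations are given as a rotation vector (axis times angle).
In Python, from workcell import env gives the robot as it stands.
- The arm moves only by the tool play_rows, never from a script. Its argument "steps" is a list of rows, each a list of 7 numbers: the finger opening in mm, from 0 to 94, then the shift along the world's x, y, z in mm, then the turn, a rotation vector about the world's x, y, z in rad. In form: [[claw, x, y, z, ax, ay, az], ...]. A call has exactly 10 rows; each row shifts and turns the pose as measured when the row begins; what a row does not reach is not made up. A row lasts 1/12 s, in which the tool goes at most 41.7 mm and 7.16 degrees, less where a joint would pass 70% of its speed; a pose out of reach is approached as far as the arm can. A call is refused whole if a number of a shift passes 41.7 or a number of a turn 0.125, either way. A call with a gripper value outside its range is refused whole. The fingers move at their own pace and stop on an object; "grip_force" is the grip in N (left out, the last holds). Time passes only in rows, so rows that do not move let the fingers close, or fill a call up. It gives the time, the measured TCP pose, the force and the opening at its end, in the units of the state.
- env.get_state(): the state, without advancing time (a new reading comes with each control period).
- env.capture(name): name is "side" or "top"; returns the picture (384x512x3 uint8, red, green, blue); there is no depth.
- env.get_calibration(name): a dict with "fx", "fy", "cx", "cy" (pixels), "k1" (the pictures are not rectified: a ray, as slopes to the right and down, at radius r is drawn at 1 + k1 r^2 times it, then the intrinsics apply), "R" (3x3) and "t" (3): a world point X has camera coordinates R X + t. Camera axes: x right, y down, z forward; pixel columns grow to the right and rows downward; lengths in mm; the calibration is good to about 2 mm. A picture is of the moment at which its call begins. get_calibration takes no time and is no camera call.
- env.finish_job(): hands the job in, once; it reports no verdict.
Trained networks look in the newest picture that a camera, given by its name, has taken for a name from the list of things; names that differ only in an ending like _2 or _b are one class to them, and where a whole thing is asked for, a point or a joint stands for the part that bears it (a point fixed in the world has none). Each returns a list of dicts, best first, with "score" (0 to 1); they miss things now and then, are a little off and sometimes report something else, mostly with a low value. They report only what shows in the picture. A call takes as long as a camera call.
- env.recognise(thing, camera): "at" ([x, y, z] in mm, in the coordinates of the camera as it stood for that picture, good to about 4 mm: the middle of the surface that is visible of it).
The state is a dict: "t": time; "joint_pos": joint angles; "qvel": joint speeds; "joint_torque": joint torques, N m; "position": TCP position; "tool_rot": TCP orientation; "contact_force": force on the tool from outside, world axes, zero at the start; "ft_torque": the same for the moment, N m; "opening": finger opening in mm.
Only numpy, scipy, OpenCV 4.12 (cv2) and the standard library are available. Lean on these libraries where they do the work, as an engineer would, in place of code of your own. Each camera call takes 0.05 s, during which the arm holds its last target. There are 200 camera calls.

## Working session

There is one attempt and no reset: what is moved stays moved. The work goes in short steps, Python scripts to look and compute and a tool call to move; the robot and the scene stay as the last step left them, time stands still between calls to the robot, and variables do not carry over. Pictures are saved under pics/ and viewed, about 8 in all and at most 12, crops included, and the job is handed in when it is done.

Besides the shell and the picture viewer there is one more tool, called after ">>>" as name(argument=value, ...), one argument or row to a line, values as JSON. play_rows: Moves the arm, as the interface text tells. Its arguments: {"type":"object","properties":{"steps":{"type":"array"},"grip_force":{"type":"number"}},"required":["steps"]}

```bash
mkdir -p pics; cat > h.py <<'E'
from workcell import env
import numpy as np, cv2
def cap(n,f):
    im=env.capture(n); cv2.imwrite('pics/'+f,im[:,:,::-1]); return im
def rec(thing,cam,k=2):
    c=env.get_calibration(cam);R=np.array(c['R']);t=np.array(c['t'])
    return [(round(d['score'],2),(R.T@(np.array(d['at'])-t)).round(1)) for d in env.recognise(thing,cam)[:k]]
def ray(cam,u,v,z):
    c=env.get_calibration(cam);K=np.array([[c['fx'],0,c['cx']],[0,c['fy'],c['cy']],[0,0,1.]])
    x,y=(u-c['cx'])/c['fx'],(v-c['cy'])/c['fy'];a,b=x,y
    for _ in range(30):
        s=1+c['k1']*(a*a+b*b);a,b=x/s,y/s
    R=np.array(c['R']);t=np.array(c['t']);d=R.T@[a,b,1];o=-R.T@t
    return (o+d*(z-o[2])/d[2]).round(1)
E
python3 - <<'E'
from h import *
for c in('top','side'):
    cap(c,c+'0.png')
    for n in('blue_top','yellow_top','green_top','red_top'): print(c,n,rec(n,c))
for c in('top','side'):
    k=env.get_calibration(c); print(c, -np.array(k['R']).T@np.array(k['t']))
s=env.get_state();print(s)
E
```

```text
top blue_top [(0.5, array([497.3, 156.6,  41.3])), (0.5, array([ 640. , -197.9,   80.9]))]
top yellow_top [(0.52, array([487.1, -37.2,  36.4]))]
top green_top [(0.69, array([461.8,  51.2,  41.7])), (0.49, array([ 501.5, -159.7,   24. ]))]
top red_top [(0.66, array([ 500.4, -161.4,   41.7]))]
side blue_top [(0.64, array([504.9, 144.9,  40.5])), (0.57, array([483.7, -52.7,  38.4]))]
side yellow_top [(0.59, array([486.2, -53.4,  38.2]))]
side green_top [(0.74, array([ 500.3, -185.3,   20.5]))]
side red_top [(0.56, array([ 499.6, -174.3,   37.9])), (0.35, array([464.8,  44.5,  39. ]))]
top [436.73345934  -4.05718886 974.04010946]
side [ 189.74444538 -756.07291371  617.63322412]
{'t': 0.5, 'joint_pos': array([ 1.05091916e+00,  8.72791875e-02,  1.37073798e+00,  8.06312527e-06,
        1.68362439e+00, -1.03118277e-01]), 'qvel': array([ 5.61862714e-05, -1.39565270e-03,  6.64303061e-04, -1.27188301e-03,
        1.72785192e-03, -5.07958749e-04]), 'joint_torque': array([-1.06150124e-03, -3.39627635e+01, -3.02265608e+01,  7.16584409e-02,
        2.43798620e-02, -2.56245823e-05]), 'position': array([222.65620054, 502.92558696, 404.64326205]), 'tool_rot': array([-6.49909881e-01, -3.07361016e+00,  6.92677862e-05]), 'contact_force': array([-0.08387555,  0.13919211, -0.49998553]), 'ft_torque': array([ 0.03143014, -0.02310034, -0.04467744]), 'opening': 93.8093801392214}
```

View pics/top0.png

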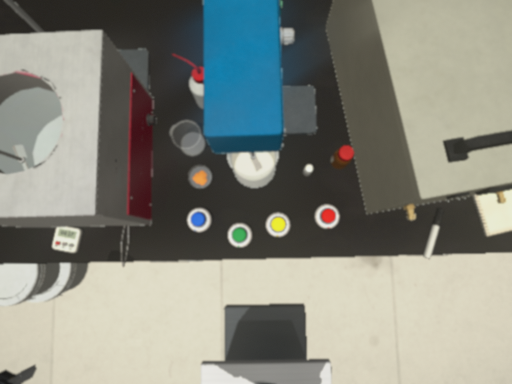

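View pics/side0.png

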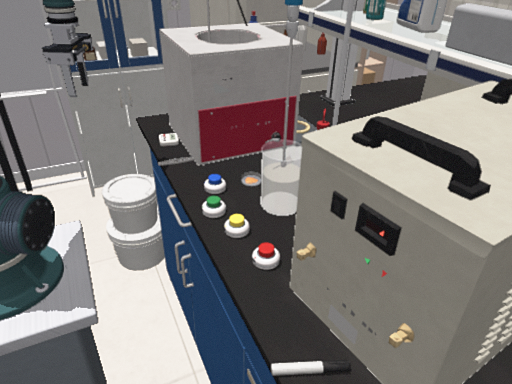

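The top picture shows the keys at about blue (199,219), green (239,235), yellow (278,224) and red (327,216). The side view shows the same order. The stirrer head, bath and chiller all stand behind them. Next I refine with colour centroids.

```bash
cat >> h.py <<'E'
def cen(cam,f,guess,r=14):
    im=cv2.imread('pics/'+f);hsv=cv2.cvtColor(im,cv2.COLOR_BGR2HSV);o={}
    for n,(u,v) in guess.items():
        p=hsv[v-r:v+r+1,u-r:u+r+1];m=(p[...,1]>130)&(p[...,2]>70)
        y,x=np.nonzero(m);c=(x.mean()+u-r,y.mean()+v-r);o[n]=c
        print(cam,n,np.round(c,1),m.sum(),ray(cam,*c,40 if cam=='top' else 38))
    return o
E
python3 - <<'E'
from h import *
cen('top','top0.png',dict(blue=(199,219),green=(239,235),yellow=(278,224),red=(327,216)))
cen('side','side0.png',dict(blue=(215,180),green=(213,202),yellow=(237,220),red=(266,250)),9)
from scipy.spatial.transform import Rotation as Ro
print(Ro.from_rotvec(env.get_state()['tool_rot']).as_matrix().round(3), env.tips_ahead)
print(ray('top',152,222,0),ray('top',368,212,0),ray('top',240,150,340))
E
```

```text
top blue [197.8 218.8] 139 [502.  154.7  40. ]
top green [239.1 234.4] 122 [461.5  53.7  40. ]
top yellow [277.9 223.8] 150 [485.  -41.8  40. ]
top red [327.7 215.4] 150 [ 502.2 -164.1   40. ]
side blue [214.4 178.4] 114 [499.1 146.1  38. ]
side green [213.1 200.8] 113 [458.7  45.6  38. ]
side yellow [236.5 219.6] 154 [482.4 -50.2  38. ]
side red [266.1 249.3] 207 [ 499.6 -172.6   38. ]
[[-0.914  0.405 -0.   ]
 [ 0.405  0.914 -0.   ]
 [ 0.    -0.    -1.   ]] 199.2
[499.6 280.5   0. ] [ 511.1 -273.7    0. ] [597.   30.9 340. ]
```

>>> play_rows(
  steps=[
    [0,17,-34,-8,0,0,0.042],
    [0,17,-34,-8,0,0,0.042],
    [0,17,-34,-8,0,0,0.042],
    [0,17,-34,-8,0,0,0.042],
    [0,17,-34,-8,0,0,0.042],
    [0,17,-34,-8,0,0,0.042],
    [0,17,-34,-8,0,0,0.042],
    [0,17,-34,-8,0,0,0.042],
    [0,17,-34,-8,0,0,0.042],
    [0,17,-34,-8,0,0,0.042],
  ],
  grip_force=10,
)

```text
t: 1.33
position: [392.6, 154.0, 324.3]
tool_rot: [-0.064, 3.136, 0.015]
contact_force: [0.4, 0.1, -0.4]
opening: 30.5
```

```bash
python3 - <<'E'
from h import *
print('stir foot side',ray('side',283,208,0),'top',ray('top',253,168,164), 'green/blue? beaker', ray('top',190,140,50))
for n in('beaker','dish'): pass
E
```

```text
stir foot side [632.9  -6.7   0. ] top [600.5  13.1 164. ] green/blue? beaker [700.  172.3  50. ]
```

>>> play_rows(
  steps=[
    [0,18,0,-8,0,0,0],
    [0,18,0,-8,0,0,0],
    [0,18,0,-8,0,0,0],
    [0,18,0,-8,0,0,0],
    [0,18,0,-8,0,0,0],
    [0,18,0,-8,0,0,0],
    [0,0,0,-6,0,0,0],
    [0,0,0,-6,0,0,0],
    [0,0,0,-6,0,0,0],
    [0,0,0,0,0,0,0],
  ],
)

```text
t: 2.17
position: [506.7, 143.6, 254.3]
tool_rot: [-0.039, 3.135, 0.01]
contact_force: [0.5, -0.4, 0.4]
opening: 0.3
```

```bash
python3 - <<'E'
from h import *
s=env.get_state();print(s['position'],s['contact_force'])
a=cap('side','s1.png');b=cap('top','t1.png')
f=lambda im,u,v,r:cv2.resize(im[v-r:v+r,u-r:u+r],(400,400),interpolation=cv2.INTER_CUBIC)
cv2.imwrite('pics/c1.png',np.hstack([f(a,215,150,60),f(b,210,210,60)])[:,:,::-1])
E
```

```text
[506.68013181 143.59294151 254.31627354] [ 0.53704511 -0.43052834  0.43088857]
```

View pics/c1.png

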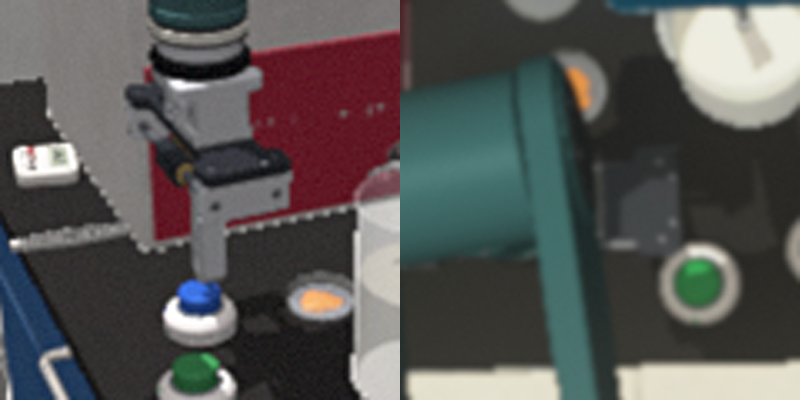

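The side crop shows the closed tip at about (217,171), just above the blue key at (215,177). The top crop shows the arm hiding the blue key. I compare tip and key in the side view.

```bash
python3 - <<'E'
from h import *
from scipy.spatial.transform import Rotation as Ro
s=env.get_state();tip=s['position']+Ro.from_rotvec(s['tool_rot']).apply([0,0,env.tips_ahead]);print('tip',tip)
print('seen tip',ray('side',217.4,171.6,tip[2]))
for z in(36,40):print(ray('side',214.4,176.5,z),ray('side',214.4,178.4,z-4))
E
```

```text
tip [508.69777393 145.08946962  56.48977993]
seen tip [509.2 147.7  56.5]
[503.8 158.9  36. ] [502.4 155.6  32. ]
[501.6 152.6  40. ] [500.3 149.3  36. ]
```

>>> play_rows(
  steps=[
    [0,-3.5,4,0,0,0,0],
    [0,-3.5,3.5,0,0,0,0],
    [0,0,0,-4,0,0,0],
    [0,0,0,-3,0,0,0],
    [0,0,0,-3,0,0,0],
    [0,0,0,-2,0,0,0],
    [0,0,0,-2,0,0,0],
    [0,0,0,-1.5,0,0,0],
    [0,0,0,-1.5,0,0,0],
    [0,0,0,0,0,0,0],
  ],
)

```text
t: 3.1
position: [497.9, 152.8, 239.8]
tool_rot: [-0.042, 3.128, 0.012]
contact_force: [0.0, -0.1, -0.0]
opening: 0.5
```

>>> play_rows(
  steps=[
    [0,0.5,-1,-1,0,0,0],
    [0,0,0,-1,0,0,0],
    [0,0,0,-1,0,0,0],
    [0,0,0,-1,0,0,0],
    [0,0,0,-1,0,0,0],
    [0,0,0,-1,0,0,0],
    [0,0,0,-1,0,0,0],
    [0,0,0,-1,0,0,0],
    [0,0,0,-1,0,0,0],
    [0,0,0,0,0,0,0],
  ],
)

```text
t: 3.93
position: [498.4, 151.9, 233.1]
tool_rot: [-0.042, 3.128, 0.014]
contact_force: [-0.6, 0.7, 2.9]
opening: 0.0
```

>>> play_rows(
  steps=[
    [0,0,0,-1,0,0,0],
    [0,0,0,-1,0,0,0],
    [0,0,0,-1,0,0,0],
    [0,0,0,-1,0,0,0],
    [0,0,0,0,0,0,0],
    [0,0,0,0,0,0,0],
    [0,0,0,0,0,0,0],
    [0,0,0,0,0,0,0],
    [0,0,0,0,0,0,0],
    [0,0,0,0,0,0,0],
  ],
)

```text
t: 4.77
position: [498.4, 152.0, 229.2]
tool_rot: [-0.042, 3.128, 0.014]
contact_force: [-1.5, -0.1, 4.4]
opening: 0.3
```

>>> play_rows(
  steps=[
    [0,0,0,5,0,0,0],
    [0,0,0,10,0,0,0],
    [0,0,0,12,0,0,0],
    [0,-2,-28,2,0,0,0],
    [0,-2,-28,0,0,0,0],
    [0,-2,-28,0,0,0,0],
    [0,-2,-28,0,0,0,0],
    [0,-2,-28,0,0,0,0],
    [0,-2,-28,0,0,0,0],
    [0,-2,-28,0,0,0,0],
  ],
)

```text
t: 5.6
position: [485.5, -47.2, 266.6]
tool_rot: [-0.059, 3.113, 0.013]
contact_force: [0.2, 0.2, 0.8]
opening: 0.6
```

```bash
cat >> h.py <<'E'
def tip():
    from scipy.spatial.transform import Rotation as Ro
    s=env.get_state();print('tip',(s['position']+Ro.from_rotvec(s['tool_rot']).apply([0,0,env.tips_ahead])).round(1),s['contact_force'].round(1))
E
python3 - <<'E'
from h import *
tip();b=cap('top','t2.png');a=cap('side','s2.png');tip()
f=lambda im,u,v,r:cv2.resize(im[v-r:v+r,u-r:u+r],(400,400),interpolation=cv2.INTER_CUBIC)
cv2.imwrite('pics/c2.png',np.hstack([f(a,225,190,50),f(b,230,210,60)])[:,:,::-1])
try: cen('top','t2.png',dict(blue=(199,219)))
except Exception as e: print(e)
cen('side','s2.png',dict(blue=(215,180)),9)
E
```

```text
tip [491.1 -45.4  67.4] [0.2 0.2 0.8]
tip [491.3 -47.7  67.6] [-0.6  0.5  0.4]
top blue [198.1 219.1] 133 [501.3 154.   40. ]
side blue [214.4 180.2] 68 [495.7 137.2  38. ]
```

View pics/c2.png

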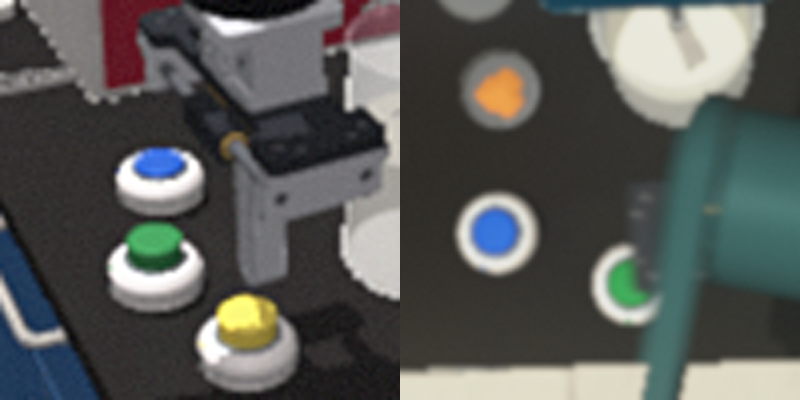

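The crop shows the blue key clearly down (about 4 mm left above the puck) with its marker unmoved, and the tip is above yellow.

>>> play_rows(
  steps=[
    [0,0,2.5,-4,0,0.028,0],
    [0,0,2,-4,0,0,0],
    [0,0,0,-4,0,0,0],
    [0,0,0,-4,0,0,0],
    [0,0,0,-3,0,0,0],
    [0,0,0,-2,0,0,0],
    [0,0,0,-1,0,0,0],
    [0,0,0,0,0,0,0],
    [0,0,0,0,0,0,0],
    [0,0,0,0,0,0,0],
  ],
)

```text
t: 6.53
position: [486.2, -39.7, 243.1]
tool_rot: [0.06, -3.139, -0.013]
contact_force: [0.1, -0.1, -0.5]
opening: 0.8
```

```bash
python3 -c "
from h import *
tip()"
```

```text
tip [485.8 -38.   43.9] [ 0.1 -0.1 -0.5]
```

Tip is at y −38 and needs −43. I correct this, then press down to about 31.

>>> play_rows(
  steps=[
    [0,0,-3,0,0,0,0],
    [0,0,-2,0,0,0,0],
    [0,0,0,-2,0,0,0],
    [0,0,0,-2,0,0,0],
    [0,0,0,-1,0,0,0],
    [0,0,0,-1,0,0,0],
    [0,0,0,-1,0,0,0],
    [0,0,0,-1,0,0,0],
    [0,0,0,-1,0,0,0],
    [0,0,0,0,0,0,0],
  ],
)

```text
t: 7.37
position: [486.5, -45.7, 236.3]
tool_rot: [-0.059, 3.14, 0.013]
contact_force: [-0.4, 0.1, 1.7]
opening: 0.5
```

```bash
python3 -c "
from h import *
tip()"
```

```text
tip [486.7 -44.   37.1] [-0.4  0.1  1.7]
```

>>> play_rows(
  steps=[
    [0,0,0,-1,0,0,0],
    [0,0,0,-1,0,0,0],
    [0,0,0,-1,0,0,0],
    [0,0,0,-1,0,0,0],
    [0,0,0,-1,0,0,0],
    [0,0,0,-1,0,0,0],
    [0,0,0,-1,0,0,0],
    [0,0,0,-1,0,0,0],
    [0,0,0,0,0,0,0],
    [0,0,0,0,0,0,0],
  ],
)

```text
t: 8.2
position: [486.5, -45.6, 228.7]
tool_rot: [-0.059, 3.14, 0.012]
contact_force: [-2.8, 0.8, 6.2]
opening: 0.6
```

>>> play_rows(
  steps=[
    [0,0,0,5,0,0,0],
    [0,0,0,10,0,0,0],
    [0,0,0,12,0,0,0],
    [0,-4,16,2,0,0,0],
    [0,-4,16,0,0,0,0],
    [0,-4,16,0,0,0,0],
    [0,-4,16,0,0,0,0],
    [0,-4,15,0,0,0,0],
    [0,-2,10,0,0,0,0],
    [0,0,0,0,0,0,0],
  ],
)

```text
t: 9.03
position: [464.8, 45.7, 260.7]
tool_rot: [-0.053, 3.134, 0.011]
contact_force: [-0.4, -0.0, 0.1]
opening: 0.8
```

```bash
python3 - <<'E'
from h import *
a=cap('side','s3.png');b=cap('top','t3.png');tip()
f=lambda im,u,v,r:cv2.resize(im[v-r:v+r,u-r:u+r],(400,400),interpolation=cv2.INTER_CUBIC)
cv2.imwrite('pics/c3.png',np.hstack([f(a,225,190,50),f(b,230,210,60)])[:,:,::-1])
E
```

```text
tip [466.6  45.7  61.4] [-0.1 -0.3  1. ]
```

View pics/c3.png

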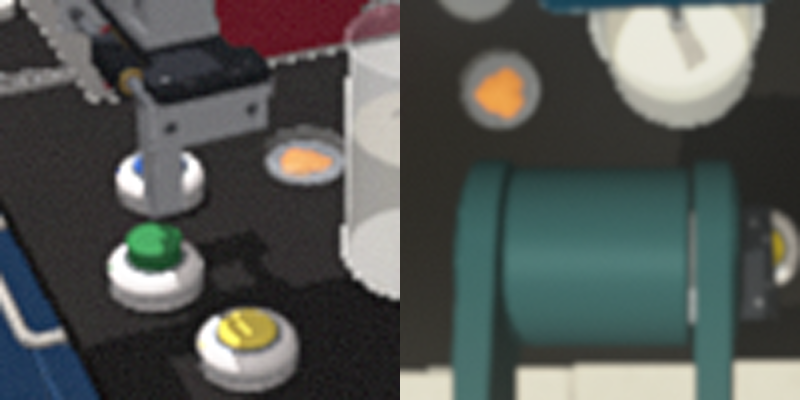

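The crop shows yellow down, its marker in the same place, and the tip above green.

>>> play_rows(
  steps=[
    [0,-3,3,0,0,0,0],
    [0,-2,2.5,-3,0,0,0],
    [0,0,0,-3,0,0,0],
    [0,0,0,-3,0,0,0],
    [0,0,0,-3,0,0,0],
    [0,0,0,-3,0,0,0],
    [0,0,0,-2,0,0,0],
    [0,0,0,-1,0,0,0],
    [0,0,0,0,0,0,0],
    [0,0,0,0,0,0,0],
  ],
)

```text
t: 9.97
position: [460.3, 47.3, 239.6]
tool_rot: [-0.044, 3.136, 0.007]
contact_force: [0.3, 1.2, 0.1]
opening: 0.6
```

```bash
python3 -c "
from h import *
tip()"
```

```text
tip [461.4  48.2  40.4] [0.3 1.2 0.1]
```

>>> play_rows(
  steps=[
    [0,0,0,3,0,0,0],
    [0,0,2.5,0,0,0,0],
    [0,0,2,0,0,0,0],
    [0,0,0,-2,0,0,0],
    [0,0,0,-2,0,0,0],
    [0,0,0,-1,0,0,0],
    [0,0,0,-1,0,0,0],
    [0,0,0,-1,0,0,0],
    [0,0,0,-1,0,0,0],
    [0,0,0,0,0,0,0],
  ],
)

```text
t: 10.8
position: [460.8, 52.5, 236.9]
tool_rot: [-0.045, 3.133, 0.007]
contact_force: [-0.0, 0.2, 0.7]
opening: 0.4
```

```bash
python3 -c "
from h import *
tip()"
```

```text
tip [462.5  53.3  37.7] [-0.   0.2  0.7]
```

>>> play_rows(
  steps=[
    [0,0,0,-1,0,0,0],
    [0,0,0,-1,0,0,0],
    [0,0,0,-1,0,0,0],
    [0,0,0,-1,0,0,0],
    [0,0,0,-1,0,0,0],
    [0,0,0,-1,0,0,0],
    [0,0,0,-1,0,0,0],
    [0,0,0,-1,0,0,0],
    [0,0,0,0,0,0,0],
    [0,0,0,0,0,0,0],
  ],
)

```text
t: 11.63
position: [460.8, 52.4, 229.3]
tool_rot: [-0.045, 3.133, 0.007]
contact_force: [-2.6, -0.0, 5.2]
opening: 0.9
```

Depth is about 10 mm. I lift and retreat up and towards the robot so the top camera can see.

>>> play_rows(
  steps=[
    [0,0,0,5,0,0,0],
    [0,0,0,10,0,0,0],
    [0,0,0,20,0,0,0],
    [0,0,0,25,0,0,0],
    [0,-20,0,25,0,0,0],
    [0,-25,0,10,0,0,0],
    [0,-25,0,0,0,0,0],
    [0,-25,0,0,0,0,0],
    [0,-20,0,0,0,0,0],
    [0,0,0,0,0,0,0],
  ],
)

```text
t: 12.47
position: [341.9, 52.2, 329.7]
tool_rot: [-0.044, 3.129, 0.007]
contact_force: [0.5, 0.2, -0.5]
opening: 0.4
```

```bash
python3 - <<'E'
from h import *
a=cap('side','s4.png');b=cap('top','t4.png');tip()
f=lambda im,u,v,r:cv2.resize(im[v-r:v+r,u-r:u+r],(400,400),interpolation=cv2.INTER_CUBIC)
cv2.imwrite('pics/c4.png',np.hstack([f(a,240,210,60),f(b,260,200,80)])[:,:,::-1])
cen('top','t4.png',dict(blue=(199,219),green=(239,235),yellow=(278,224),red=(327,216)))
E
```

```text
tip [346.9  53.  130.6] [0.7 0.  0.3]
top blue [198.1 219.1] 133 [501.3 154.   40. ]
top green [239.3 234.5] 114 [461.3  53.3  40. ]
top yellow [277.8 224. ] 144 [484.4 -41.5  40. ]
top red [327.7 215.4] 150 [ 502.2 -164.1   40. ]
```

View pics/c4.png

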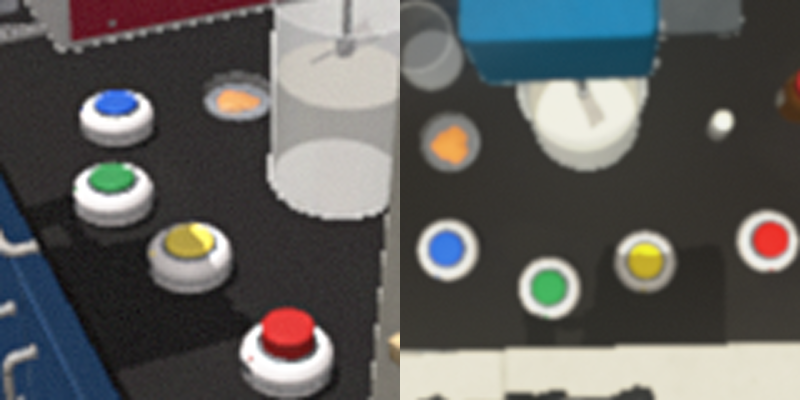

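Blue, green and yellow are all down and red is up. The markers are where they started and the arm is clear, so I hand in.

```bash
python3 -c "
from h import *
print(env.finish_job())"
```

```text
the job is handed in; nothing more can be done
None
```

I pressed the blue, yellow and green keys in that order with the closed fingertips. Each went down about 10 mm by the arm's reading. The force reading at the end of each press was 4–6 N, so the keys should not have reached the stop. I handed in at about 12.6 s of robot time; the hand-in reports no verdict.

- **Keys:** the last pictures show blue, yellow and green down and red still up.
- **Markers:** their measured centres are within 1 mm of where they started.
- **Glassware:** the dish, the vial and the large beaker look undisturbed. The loose beaker and the amber bottle are only partly in the last crop, so I did not check them fully.
- **Robot:** the arm is clear of everything.

Two readings were off along the way:
- **Camera offset:** the side-camera colour centres sat about 8 mm off in y from the top camera's, because the key's side wall was counted in. I corrected for that before pressing.
- **Green approach:** the tip was about 5 mm off centre when it first came down to key height. I lifted it 3 mm, centred it, then pressed.

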